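Vent the vacuum desiccator and crack its lid

TASK

The slides in the vacuum desiccator are dry: let the air in by pushing the black vent plunger on the side console fully down until the gauge needle is back at zero, then take the lid by its bow handle, break it free from the sticky gasket without throwing it wide open, and hold it ajar by about 20 mm at the front edge, so that a humidity card can be slipped in. Finish while still holding the lid there by its handle (it falls shut if let go), and leave everything else on the bench where it stands.

Things in the scene. Friction and masses are not known exactly. Their poses are not given: they have to be found in the camera images.
- desiccator: The vacuum desiccator, fixed: grey chamber 280 (x) x 300 (y) x 150 mm high, clear lid hinged on its far (+x) edge; on its right (-y) side a console 240 x 72 x 120 mm high, on it from front to back the vent plunger at (-85, -187) mm, the gauge (62 mm across, top at 148 mm height) at (5, -187), pump stub (top at 157) at (78, -187). Origin: centre of the underside; x from handle to hinge, z up.
- vent_top (a point): Centre of the top of the vent plunger's flat black cap, 30 mm across and 8 mm thick, 151 mm above the bench when up. It is pushed straight down.
- vent (a joint): Stroke of the vent plunger in m: 0 up, 0.010 fully down (hard stop). Sprung: about 1.5 N to start, about 5 N at the bottom; it springs back up when let go.
- gauge (a joint): Needle of the vacuum gauge, rad, clockwise from above: 0 = full vacuum, 3.9 to 4.3 = back at zero (vented). It follows the plunger down and stays when the plunger springs back. While there is vacuum the lid cannot be lifted.
- handle (a point): Middle of the bar of the lid's bow handle: round steel bar 12 mm thick along y, 120 mm between between its legs, axis 36 mm above the lid's top and 204 mm above the bench when shut; 37 mm behind the lid's front edge, 268 mm in front of the hinge axis and 46 mm above it. Moves with the lid; its axes are the lid's: x to the hinge, y along the bar.
- lid_front (a point): Middle of the lid's lower front edge, 305 mm in front of the hinge; 154 mm above the bench when shut. Its rise is the opening of the lid. Moves with the lid.
- lid_hinge (a point): A point on the lid's hinge axis (middle), 158 mm above the bench, 155 mm behind the desiccator's origin; the axis runs along the desiccator's y. Fixed.
- lid (a joint): Opening angle of the lid, rad: 0 shut, grows as the front rises (0.066 = 20 mm at the front edge). Lid 0.7 to 1 kg, no stay: falls shut. Even when vented it sticks to its gasket: the upward pull at the handle rises to a peak of 15 to 20 N at 3 to 5 mm of lift, then drops to the lid's weight, 4 to 6 N, by 10 mm of lift.
- oil: Bystander: amber dropper bottle 32 mm across, 66 mm high, beside the console. Origin: centre of its underside.
- dish: Bystander: clear petri dish 90 mm across, 14 mm high, left of the chamber. Origin: centre of its underside.
- cup: Bystander: specimen cup 60 mm across, 62 mm high. Origin: centre of its underside.
- coplin: Bystander: square glass staining jar with white lid, 60 mm wide, 89 mm high. Origin: centre of its underside.
- counter: Bystander: steel tally counter 44 mm across, 36 mm high. Origin: centre of its underside.
- slide_box: Bystander: slide box with a white lid, 100 x 85 x 34 mm. Origin: centre of its underside.
- tape: Bystander: roll of tape 72 mm across, 18 mm high. Origin: centre of its underside.

How it is judged:
By the outcome, as a careful person would: the job done as asked, in the order asked, and still so for the second after the job is handed in, while the arm keeps its last pose, push and grip.
It also fails if it takes over 42 s, if anything falls off the work surface, if the arm or the gripper's body presses on something with over 40 N, if the wrist force passes 120 N, or if a joint passes its speed limit or range.

ROBOT

A 6-joint arm with a two-finger parallel gripper is mounted at the origin on the work surface. World frame = base frame: x ahead of the robot, y to its left, z up, the work surface at z = 0. Lengths are in m, angles in rad, forces in N, time in s.
With the tool pointing down it reaches from about 0.25 to 0.725 m from the base axis. Payload 4 kg.
Tool frame: the origin (TCP) lies midway between the tips of the shut fingers; the grasp point (between the pads) lies bot.pinch_z behind it (bot.pinch_z is the distance from the TCP to the grasp point, in m); z points along the fingers, y is the direction in which the jaws open and shut (so a half turn about z gives the same grasp; the last joint's range is limited). The gripper opens to 85 mm and grips with 20 to 120 N. Pads are 22 mm wide; open, the fingers measure 114 mm over their backs; the gripper's body (76 mm by 85 mm) begins 54 mm behind the grasp point. The pads swing forward as they close: fully open they stand 13 mm farther back than shut.
Start: joints at [1.246, 0.241, 0.005, 1.335, 0, 1.571], TCP at [0.16, 0.474, 0.21] pointing down, gripper open.
Joint ranges: [-2.72, 2.72], [-1.05, 1.87], [-1.09, 1.28], [-1.99, 2.15], [-1.42, 1.44], [-3.14, 3.14]. Speed limits (rad/s): [2.79, 2.79, 3.14, 3.14, 3.14, 3.14].

INTERFACE

Orientations are given as a unit quaternion [x, y, z, w].
In Python, from workcell import bot gives the robot as it stands. The module is installed in compiled form; this text tells all that it offers.
- The arm moves only by the tool move_arm, never from a script. Its argument "series" is a list that holds one entry, the list of rows, each a list of 7 numbers: the shift along the world's x, y, z in cm, then the turn, a rotation vector about the world's x, y, z in degrees, then the opening, from 0 (shut) to 1 (fully open). A call has exactly 5 rows; each row shifts and turns the pose as measured when the row begins; what a row does not reach is not made up. A row lasts 1/10 s, in which the tool goes at most 50 mm and 8.59 degrees, less where a joint would pass 70% of its speed; a pose out of reach is approached as far as the arm can. A call with a gripper value outside its range is refused whole. The fingers move at their own pace and stop on an object; the grip force is fixed at half the most. Time passes only in rows, so rows that do not move let the fingers close, or fill a call up. It gives the time, the measured TCP pose, the force and the opening at its end, in the units of the state.
- bot.get_obs(): the state, without advancing time (a new reading comes with each control period).
- bot.camera(name): name is "side" or "top"; returns (picture, depth): 400x640x3 uint8, red, green, blue; 400x640 float32, m along the optical axis (not along the pixel's ray), 0 where there is no reading.
- bot.camera_info(name): a dict with "vfov" (degrees; the focal length in pixels is half the picture's height over the tangent of half this angle, whatever the lens; pixels are square), "cx", "cy" (the principal point, pixels), "cam_to_world" (4x4, takes a point from camera to world coordinates). Camera axes: x right, y down, z forward; pixel columns grow to the right and rows downward; lengths in m; the calibration is good to about 2 mm. A picture is of the moment at which its call begins. camera_info takes no time and is no camera call.
- bot.job_done(): hands the job in, once; it reports no verdict.
Trained networks look in the newest picture that a camera, given by its name, has taken for a name from the list of things; names that differ only in an ending like _2 or _b are one class to them, and where a whole thing is asked for, a point or a joint stands for the part that bears it (a point fixed in the world has none). Each returns a list of dicts, best first, with "confidence" (0 to 1); they miss things now and then, are a little off and sometimes report something else, mostly with a low value. They report only what shows in the picture. A call takes as long as a camera call.
- bot.find_in(camera, target): "at" ([x, y, z] in m, in world coordinates, good to about 4 mm: the middle of the surface that is visible of it).
The state is a dict: "clock": time; "joint_pos": joint angles; "joint_vel": joint speeds; "tau": joint torques, N m; "eef_pos": TCP position; "tool_rot": TCP orientation; "ft_force": force on the tool from outside, world axes, zero at the start; "ft_torque": the same for the moment, N m; "grip_width": finger opening in m.
Only numpy, scipy, OpenCV 4.12 (cv2) and the standard library are available. Lean on these libraries where they do the work, as an engineer would, in place of code of your own. Each camera call takes 0.05 s, during which the arm holds its last target.

## Working session

There is one attempt and no reset: what is moved stays moved. The work goes in short steps, Python scripts to look and compute and a tool call to move; the robot and the scene stay as the last step left them, time stands still between calls to the robot, and variables do not carry over. Pictures are saved under pics/ and viewed, and the job is handed in when it is done.

Besides the shell and the picture viewer there is one more tool, called after "Call:" in YAML: its name, and indented under it one key for each argument. move_arm: Moves the arm, as the interface text tells. Its arguments: {"type":"object","properties":{"series":{"type":"array","items":{"type":"array","items":{"type":"array","items":{"type":"number"}}}}},"required":["series"]}

```bash
mkdir -p pics; python3 - <<'E'
from workcell import bot
import cv2
o=bot.get_obs()
print({k:(o[k]) for k in ("clock","eef_pos","tool_rot","ft_force","grip_width")},bot.pinch_z)
for c in ("top","side"):
    p,d=bot.camera(c); cv2.imwrite(f"pics/{c}0.png",p[:,:,::-1])
    i=bot.camera_info(c); print(c,i)
    for t in ("vent_top","handle","lid_front","desiccator","gauge"):
        print(t,[(round(r["confidence"],2),[round(float(v),3) for v in r["at"]]) for r in bot.find_in(c,t)[:2]])
E
```

```text
{'clock': 0.0, 'eef_pos': array([0.15933902, 0.47320857, 0.20920303]), 'tool_rot': array([ 1.61679027e-01,  9.86842831e-01, -1.04463393e-03, -1.68167184e-04]), 'ft_force': array([0.38386044, 0.69366249, 0.31653149]), 'grip_width': 0.08518075223490196} 0.0187
top {'vfov': 42.26653874344848, 'cx': 320.6375623648438, 'cy': 205.13976499423555, 'cam_to_world': array([[-0.02425488, -0.98710894,  0.15820125,  0.3176611 ],
       [-0.99958662,  0.02638994,  0.01140886, -0.01281438],
       [-0.01543671, -0.15785913, -0.98734098,  1.52285361],
       [ 0.        ,  0.        ,  0.        ,  1.        ]])}
vent_top []
handle [(0.68, [0.61, 0.018, 0.166])]
lid_front [(0.61, [0.606, 0.019, 0.167]), (0.51, [0.698, -0.247, 0.041])]
desiccator [(0.92, [0.604, -0.009, 0.169])]
gauge []
side {'vfov': 57.573706364681286, 'cx': 318.08552069105974, 'cy': 196.3897114887653, 'cam_to_world': array([[ 0.98067166, -0.10984183,  0.16191935,  0.41656923],
       [-0.19545155, -0.51169847,  0.83663813, -0.78899823],
       [-0.00904398, -0.85211469, -0.52327694,  0.60238987],
       [ 0.        ,  0.        ,  0.        ,  1.        ]])}
vent_top [(0.67, [0.553, -0.182, 0.149])]
handle [(0.67, [0.603, -0.027, 0.165])]
lid_front [(0.85, [0.605, -0.03, 0.17])]
desiccator [(0.57, [0.602, -0.127, 0.146]), (0.24, [0.553, -0.182, 0.153])]
gauge [(0.32, [0.603, -0.029, 0.165])]
```

View pics/top0.png

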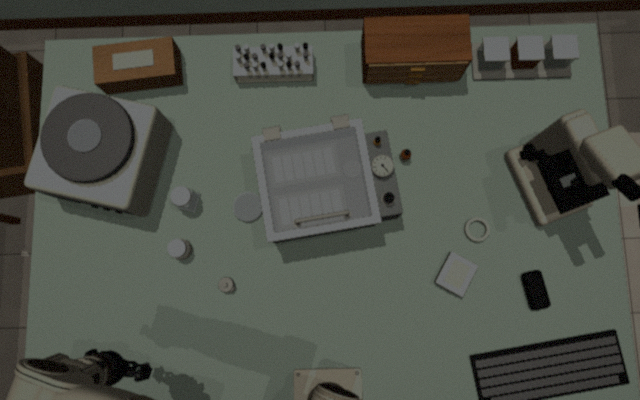

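View pics/side0.png

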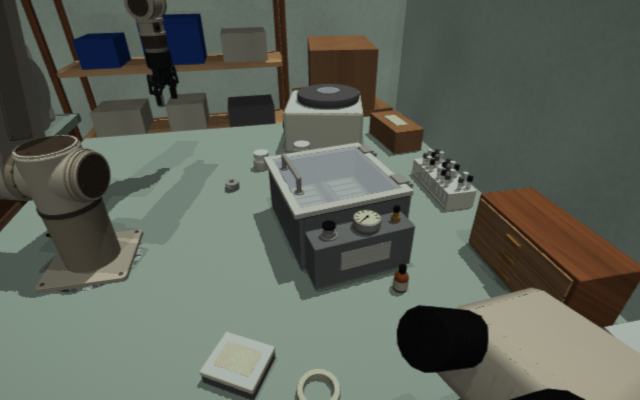

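The top view shows the vent cap near (389,198), the gauge near (382,166) and the handle bar from (296,221) to (349,213). In the side view the vent is near (329,228) and the bar runs from (284,160) to (298,190). I'll zoom in to measure these.

```bash
cat > h.py <<'E'
from workcell import bot
import cv2,numpy as np
def info(c):
    i=bot.camera_info(c); f=200/np.tan(np.radians(i["vfov"]/2)); return f,i["cx"],i["cy"],np.array(i["cam_to_world"])
def atz(c,u,v,z):
    f,cx,cy,T=info(c); r=T[:3,:3]@np.array([(u-cx)/f,(v-cy)/f,1]); o=T[:3,3]; return o+r*(z-o[2])/r[2]
def px(c,P):
    f,cx,cy,T=info(c); q=T[:3,:3].T@(np.array(P)-T[:3,3]); return q[0]/q[2]*f+cx,q[1]/q[2]*f+cy
def cloud(c,d):
    f,cx,cy,T=info(c); v,u=np.mgrid[:400,:640]; P=np.stack([(u-cx)/f*d,(v-cy)/f*d,d],-1); return P@T[:3,:3].T+T[:3,3]
E
python3 - <<'E'
from h import *
a=cv2.imread("pics/top0.png")[110:250,240:420]; b=cv2.imread("pics/side0.png")[135:295,250:430]
cv2.imwrite("pics/topz.png",cv2.resize(a,None,fx=4.2,fy=4.2,interpolation=cv2.INTER_CUBIC))
cv2.imwrite("pics/sidez.png",cv2.resize(b,None,fx=3.7,fy=3.7,interpolation=cv2.INTER_CUBIC))
for n,u,v,z in (("vent",389,198,.151),("gauge",382,166,.148),("h1",296,221,.204),("h2",349,213,.204)): print(n,atz("top",u,v,z).round(3))
for n,u,v,z in (("vent",329,226,.151),("gauge",368,219,.148),("h1",284,157,.204),("h2",298,186,.204)): print(n,atz("side",u,v,z).round(3))
E
```

```text
vent [ 0.552 -0.181  0.151]
gauge [ 0.641 -0.166  0.148]
h1 [0.489 0.067 0.204]
h2 [ 0.507 -0.07   0.204]
vent [ 0.555 -0.188  0.151]
gauge [ 0.644 -0.177  0.148]
h1 [0.492 0.054 0.204]
h2 [ 0.505 -0.1    0.204]
```

View pics/topz.png

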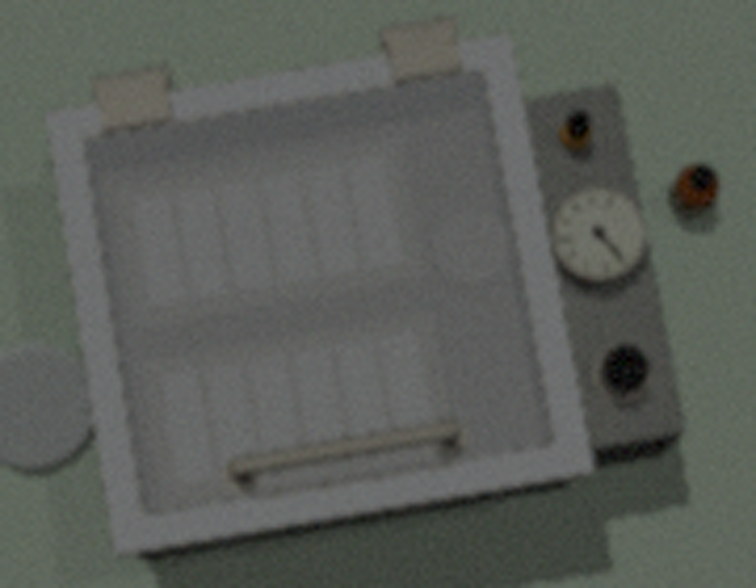

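View pics/sidez.png

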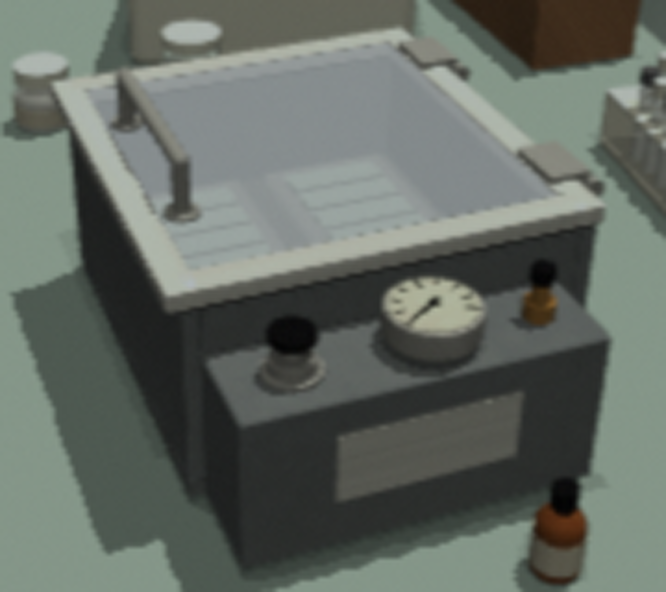

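```bash
python3 - <<'E'
from h import *
from scipy.optimize import least_squares
M={"vent":(-.085,-.187,.151),"g":(.005,-.187,.148),"h1":(-.113,.061,.204),"h2":(-.113,-.061,.204)}
obs=[("top","vent",388.8,197.9),("top","g",382.4,165.7),("top","h1",295.5,221.2),("top","h2",349,212.9),
("side","vent",329,225),("side","g",367.3,216),("side","h1",283.8,156),("side","h2",298.6,178)]
def W(p,m):
    c,s=np.cos(p[2]),np.sin(p[2]); return np.array([p[0]+c*m[0]-s*m[1],p[1]+s*m[0]+c*m[1],m[2]])
def res(p,ob):
    return np.concatenate([np.subtract(px(c,W(p,M[n])),(u,v)) for c,n,u,v in ob])
for ob in (obs,obs[:4],obs[4:]):
    r=least_squares(res,[.6,0,.1],args=(ob,)); p=r.x
    print(p.round(4),np.degrees(p[2]).round(2)); print(r.fun.round(1)); 
    for n,m in M.items(): print(n,W(p,m).round(4))
    print("handle",W(p,(-.113,0,.204)).round(4))
o=bot.get_obs();from scipy.spatial.transform import Rotation as R
print(R.from_quat(o["tool_rot"]).as_matrix().round(3))
for c in("top","side"):
    P=cloud(c,bot.camera(c)[1])
    u,v=(389,198) if c=="top" else (329,225)
    print(c,P[v-1:v+2,u-1:u+2].reshape(-1,3).mean(0).round(4))
E
```

```text
[0.6118 0.0157 0.1483] 8.5
[ 0.4 -1.2  0.3 -0.9  3.4 -0.9 -3.4 -0.8 -0.7 -0.7 -0.5  0.9 -0.6  0.2
 -1.5 -0.4]
vent [ 0.5554 -0.1818  0.151 ]
g [ 0.6444 -0.1685  0.148 ]
h1 [0.4911 0.0593 0.204 ]
h2 [ 0.5091 -0.0613  0.204 ]
handle [ 0.5001 -0.001   0.204 ]
[0.6096 0.0161 0.1454] 8.33
[ 0.3 -0.1  0.3  0.1  3.1 -0.1 -3.7  0.2]
vent [ 0.5526 -0.1813  0.151 ]
g [ 0.6417 -0.1682  0.148 ]
h1 [0.489  0.0601 0.204 ]
h2 [ 0.5067 -0.0607  0.204 ]
handle [ 4.978e-01 -3.000e-04  2.040e-01]
[0.6135 0.0153 0.1493] 8.55
[ 0.2 -0.7  0.4  0.9  0.1  0.2 -0.7 -0.4]
vent [ 0.5572 -0.1822  0.151 ]
g [ 0.6462 -0.1689  0.148 ]
h1 [0.4927 0.0588 0.204 ]
h2 [ 0.5108 -0.0618  0.204 ]
handle [ 0.5017 -0.0015  0.204 ]
[[-0.948  0.319  0.   ]
 [ 0.319  0.948  0.   ]
 [ 0.     0.    -1.   ]]
top [ 0.5516 -0.1808  0.1529]
side [ 0.5567 -0.1825  0.1493]
```

Call:
move_arm:
  series:
    - [[2.0,-3.4,2.5,0,0,-8,0],[2.4,-4.0,1.5,0,0,-8,0],[2.4,-4.0,1.5,0,0,-8,0],[2.4,-4.0,0.5,0,0,-8,0],[2.5,-4.1,0,0,0,-8,0]]

```text
clock: 1.2
eef_pos: [0.2772, 0.277, 0.2707]
tool_rot: [0.496, 0.868, 0.001, -0.0]
ft_force: [1.2, -0.8, 0.3]
grip_width: 0.0127
```

Call:
move_arm:
  series:
    - [[2.5,-4.2,0,0,0,-7,0],[2.5,-4.2,0,0,0,-7,0],[2.5,-4.2,0,0,0,-7,0],[2.5,-4.2,0,0,0,-1,0],[2.5,-4.2,0,0,0,0,0]]

```text
clock: 1.7
eef_pos: [0.4044, 0.061, 0.2731]
tool_rot: [0.659, 0.752, 0.004, 0.002]
ft_force: [1.8, 1.4, 1.0]
grip_width: 0.0003
```

Call:
move_arm:
  series:
    - [[2.7,-4.2,0,0,0,0,0],[2.7,-4.2,0,0,0,0,0],[2.7,-4.2,0,0,0,0,0],[2.7,-4.2,0,0,0,0,0],[2.7,-4.2,0,0,0,0,0]]

```text
clock: 2.2
eef_pos: [0.5376, -0.1507, 0.2745]
tool_rot: [0.66, 0.751, 0.006, 0.003]
ft_force: [1.5, 0.7, 0.4]
grip_width: 0.0002
```

Call:
move_arm:
  series:
    - [[1.7,-3.1,0,0,0,1,0],[0,0,-3.5,0,0,0,0],[0,0,-3.5,0,0,0,0],[0,0,-2.5,0,0,0,0],[0,0,0,0,0,0,0]]

```text
clock: 2.7
eef_pos: [0.5592, -0.1922, 0.1753]
tool_rot: [0.657, 0.754, 0.007, 0.006]
ft_force: [-0.5, -0.0, -0.2]
grip_width: -0.0003
```

```bash
python3 - <<'E'
from h import *
o=bot.get_obs(); print(o["eef_pos"],o["ft_force"])
from scipy.spatial.transform import Rotation as R
print(R.from_quat(o["tool_rot"]).as_matrix().round(3))
p,d=bot.camera("side"); cv2.imwrite("pics/s1.png",cv2.resize(p[135:295,250:430,::-1],None,fx=3.7,fy=3.7,interpolation=cv2.INTER_CUBIC))
E
```

```text
[ 0.55922922 -0.19215797  0.17534026] [-0.51625614 -0.03179216 -0.19093397]
[[-0.137  0.99   0.018]
 [ 0.991  0.137  0.002]
 [-0.     0.018 -1.   ]]
```

View pics/s1.png

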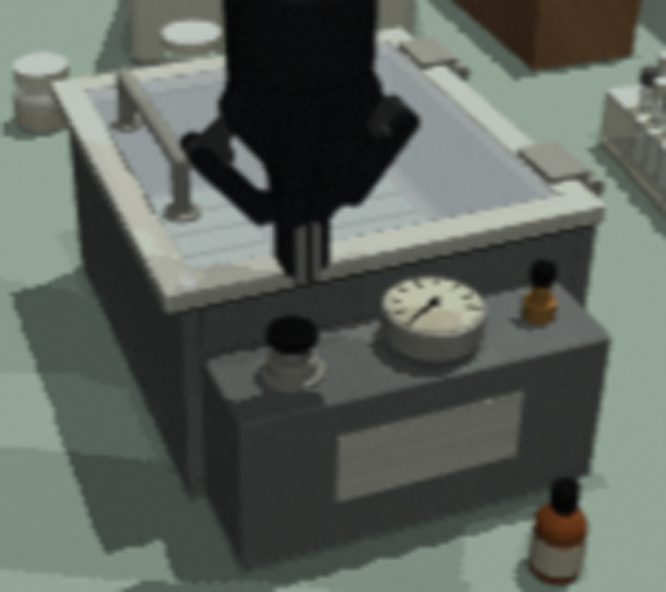

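Call:
move_arm:
  series:
    - [[-0.4,1.0,0,0,1,0,0],[0,0,-0.5,0,0,0,0],[0,0,-0.5,0,0,0,0],[0,0,-0.4,0,0,0,0],[0,0,0,0,0,0,0]]

```text
clock: 3.25
eef_pos: [0.5597, -0.1815, 0.1694]
tool_rot: [0.656, 0.755, 0.003, 0.005]
ft_force: [0.2, -0.1, -0.7]
grip_width: -0.0001
```

```bash
python3 - <<'E'
from h import *
o=bot.get_obs(); print(o["eef_pos"],o["ft_force"])
from scipy.spatial.transform import Rotation as R
print(R.from_quat(o["tool_rot"]).as_matrix()[:,2].round(3))
p,d=bot.camera("side"); cv2.imwrite("pics/s2.png",cv2.resize(p[135:295,250:430,::-1],None,fx=3.7,fy=3.7,interpolation=cv2.INTER_CUBIC))
u,v=px("side",o["eef_pos"]);print((u-250)*3.7,(v-135)*3.7)
E
```

```text
[ 0.55971614 -0.18150532  0.16936177] [ 0.15021772 -0.09603513 -0.7290959 ]
[ 0.013 -0.002 -1.   ]
297.33082829666466 302.4972874156255
```

View pics/s2.png

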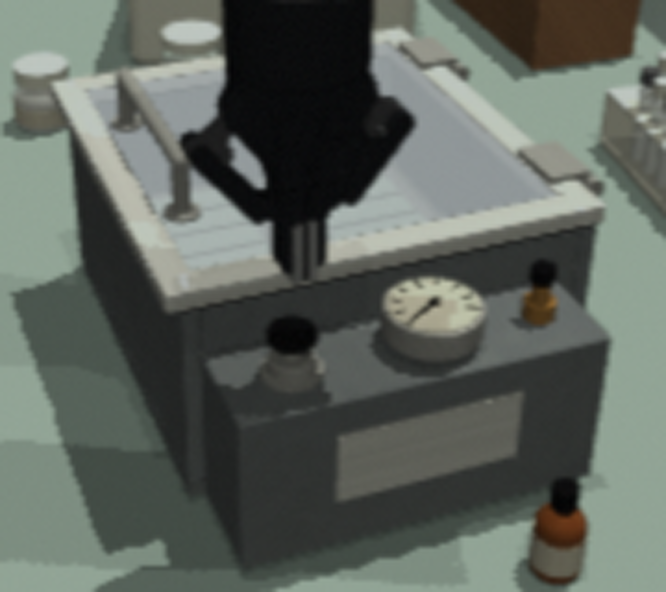

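```bash
python3 - <<'E'
from h import *
p,d=bot.camera("side"); q=(255*(p/255.)**.45).astype(np.uint8)
cv2.imwrite("pics/s3.png",cv2.resize(q[180:250,290:380,::-1],None,fx=8,fy=8,interpolation=cv2.INTER_CUBIC))
P=cloud("side",d); 
for v in range(196,226,2): print(v,[(P[v,u]*1000).round().astype(int).tolist() for u in (328,331,334)])
E
```

```text
196 [[552, -190, 226], [558, -193, 227], [564, -191, 225]]
198 [[553, -190, 221], [558, -193, 223], [564, -193, 222]]
200 [[553, -190, 217], [558, -192, 217], [564, -194, 218]]
202 [[553, -189, 211], [559, -191, 212], [564, -192, 212]]
204 [[553, -189, 207], [558, -192, 208], [565, -191, 206]]
206 [[553, -190, 203], [558, -193, 204], [565, -191, 201]]
208 [[553, -189, 197], [558, -192, 198], [564, -193, 198]]
210 [[563, -142, 160], [558, -193, 194], [565, -190, 191]]
212 [[564, -142, 155], [572, -136, 150], [579, -134, 147]]
214 [[564, -140, 148], [571, -138, 146], [578, -138, 145]]
216 [[564, -140, 143], [572, -137, 140], [578, -138, 139]]
218 [[564, -142, 138], [571, -139, 135], [578, -139, 134]]
220 [[559, -163, 149], [417, -789, 602], [578, -139, 129]]
222 [[557, -172, 149], [564, -171, 148], [569, -175, 150]]
224 [[555, -180, 150], [561, -181, 150], [568, -180, 148]]
```

View pics/s3.png

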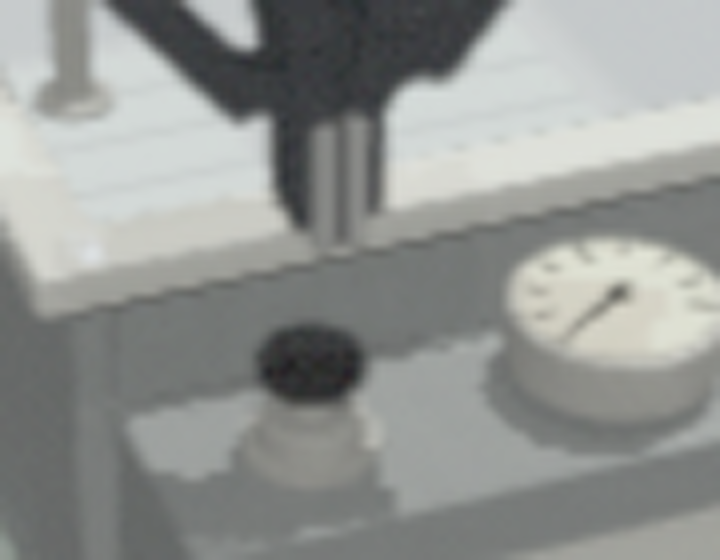

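Call:
move_arm:
  series:
    - [[-0.4,-0.1,-0.6,0,0.8,0,0],[0,0,-0.6,0,0,0,0],[0,0,-0.6,0,0,0,0],[0,0,-0.6,0,0,0,0],[0,0,0,0,0,0,0]]

```text
clock: 3.85
eef_pos: [0.5552, -0.1831, 0.1435]
tool_rot: [0.656, 0.754, -0.002, -0.0]
ft_force: [0.1, -0.7, 0.2]
grip_width: -0.0001
```

Call:
move_arm:
  series:
    - [[0,0,-0.6,0,0,0,0],[0,0,-0.5,0,0,0,0],[0,0,-0.4,0,0,0,0],[0,0,-0.3,0,0,0,0],[0,0,0,0,0,0,0]]

```text
clock: 4.35
eef_pos: [0.5556, -0.1833, 0.1248]
tool_rot: [0.656, 0.754, -0.001, 0.0]
ft_force: [0.1, -0.1, 3.0]
grip_width: -0.0
```

```bash
cat > look.py <<'E'
import sys
from h import *
def look(name,c="side",box=(160,260,280,400),s=6):
    p,d=bot.camera(c); q=(255*(p/255.)**.45).astype(np.uint8); a,b,e,f=box
    cv2.imwrite(f"pics/{name}.png",cv2.resize(q[a:b,e:f,::-1],None,fx=s,fy=s,interpolation=cv2.INTER_CUBIC))
    o=bot.get_obs(); print(o["clock"],o["eef_pos"].round(4),o["ft_force"].round(2)); return p,cloud(c,d)
if __name__=="__main__": look(sys.argv[1])
E
python3 look.py s4
```

```text
4.4 [ 0.5556 -0.1833  0.125 ] [-0.61 -0.18  1.98]
```

View pics/s4.png

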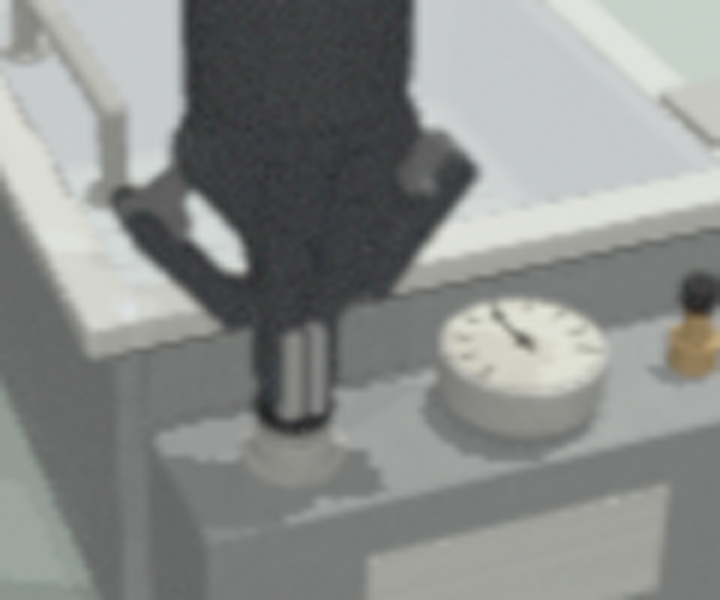

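The fingers are on the cap at crop (295,415), and the needle at (490,305) has turned part of the way. I'll keep pushing down.

Call:
move_arm:
  series:
    - [[0,0,-0.5,0,0,0,0],[0,0,-0.5,0,0,0,0],[0,0,-0.5,0,0,0,0],[0,0,-0.5,0,0,0,0],[0,0,-0.4,0,0,0,0]]

```text
clock: 4.9
eef_pos: [0.5563, -0.1835, 0.1194]
tool_rot: [0.656, 0.754, 0.001, 0.007]
ft_force: [-7.5, 2.6, 17.4]
grip_width: 0.0
```

```bash
python3 look.py s5
```

```text
4.95 [ 0.5563 -0.1835  0.1193] [-8.71  2.99 21.78]
```

View pics/s5.png

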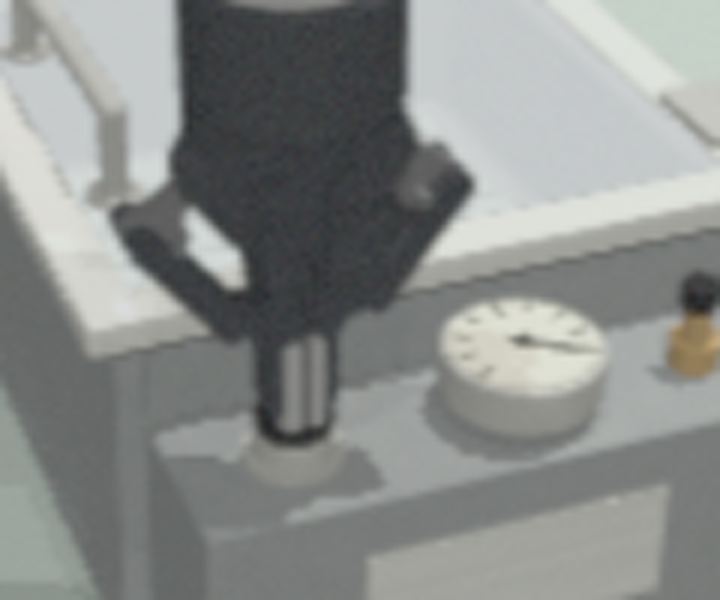

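```bash
python3 - <<'E'
from h import *
f=lambda a,b:np.degrees(np.arctan2(*(atz("side",*b,.148)-atz("side",*a,.148))[[1,0]]))
a=f((367.3,216.1),(361.3,222.3)); b=f((367,216.7),(380,218.3)); print(a,b,np.radians((a-b)%360))
p,d=bot.camera("top");q=(255*(p/255.)**.45).astype(np.uint8)
cv2.imwrite("pics/t5.png",cv2.resize(q[130:220,340:430,::-1],None,fx=6,fy=6,interpolation=cv2.INTER_CUBIC))
E
```

```text
-135.1222297343738 -24.47232645008486 4.351980177855457
```

View pics/t5.png

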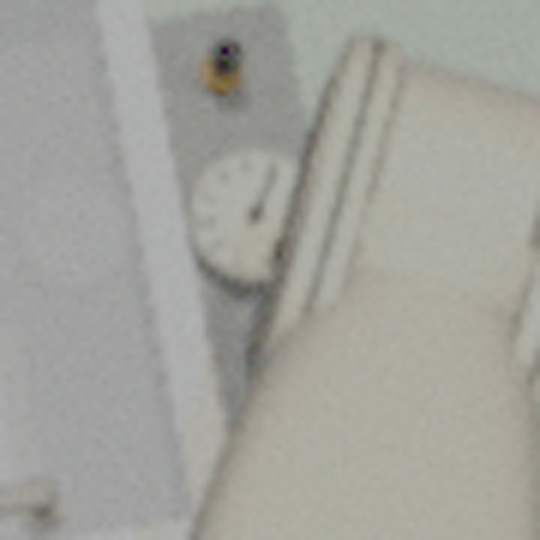

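Call:
move_arm:
  series:
    - [[0,0,1.5,0,0,0,0],[0,0,3,0,0,0,0],[0,0,4,0,0,0,0],[0,0,3,0,0,0,0],[-0.8,2.4,2,0,0,0,0.5]]

```text
clock: 5.5
eef_pos: [0.5462, -0.1604, 0.2547]
tool_rot: [0.658, 0.753, 0.0, 0.005]
ft_force: [-0.7, -0.4, -0.4]
grip_width: 0.0137
```

```bash
python3 look.py s6
```

```text
5.55 [ 0.5461 -0.156   0.2587] [-1.66  2.65  1.51]
```

View pics/s6.png

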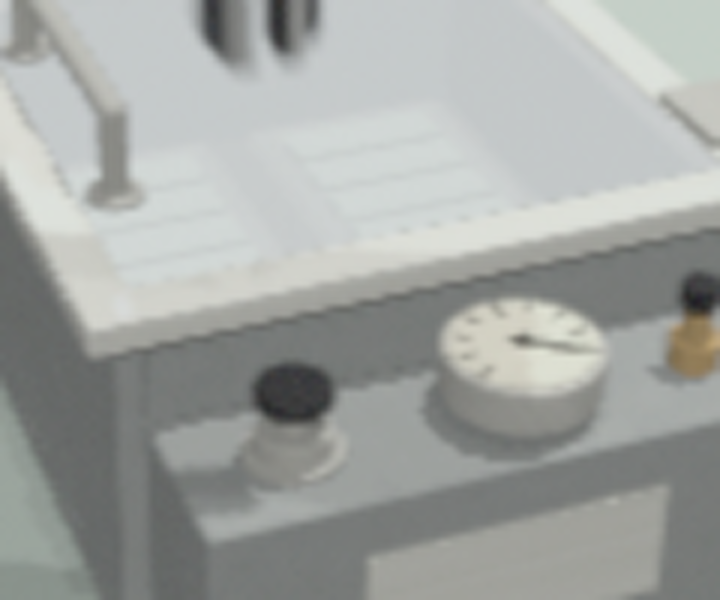

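The needle stayed near zero and the plunger sprang back up, so I'm moving to the handle.

Call:
move_arm:
  series:
    - [[-1.2,4.2,0,0,0,0,0.7],[-1.2,4.2,0,0,0,0,0.7],[-1.2,4.0,0,0,0,0,0.7],[-0.7,2.2,0,0,0,0,0.7],[0,0,0,0,0,0,0.7]]

```text
clock: 6.05
eef_pos: [0.5025, -0.0056, 0.2583]
tool_rot: [0.657, 0.754, 0.004, 0.008]
ft_force: [0.5, -0.4, 0.4]
grip_width: 0.0597
```

Call:
move_arm:
  series:
    - [[-0.2,0.4,-1.5,0,0,0,0.7],[0,0,-2,0,0,0,0.7],[0,0,-2,0,0,0,0.7],[0,0,-0.8,0,0,0,0.7],[0,0,0,0,0,0,0.7]]

```text
clock: 6.55
eef_pos: [0.5019, -0.0033, 0.1925]
tool_rot: [0.656, 0.755, 0.004, 0.009]
ft_force: [1.0, -0.6, 0.3]
grip_width: 0.0599
```

```bash
python3 - <<'E'
from look import *
p,P=look("s7",box=(110,210,240,360))
o=bot.get_obs()
from scipy.spatial.transform import Rotation as R
print(R.from_quat(o["tool_rot"]).as_matrix().round(3), o["grip_width"],px("side",o["eef_pos"]))
np.save("P.npy",P)
E
```

```text
6.6 [ 0.5022 -0.0033  0.1931] [-0.27  0.27  0.27]
[[-0.139  0.99   0.02 ]
 [ 0.99   0.139 -0.006]
 [-0.009  0.019 -1.   ]] 0.06004392306136156 (np.float64(290.9828656719572), np.float64(170.61523089789915))
```

View pics/s7.png

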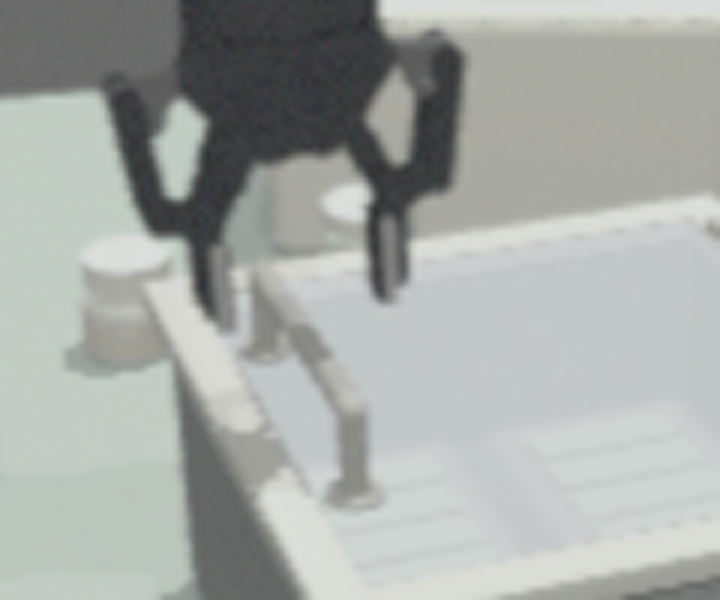

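```bash
python3 - <<'E'
import numpy as np
P=np.load("P.npy")
for u,vs in ((275,range(150,168,2)),(277,range(150,168,2)),(304,range(144,162,2)),(290,range(156,172,2))):
    print(u,[(v,(P[v,u]*1000).round().astype(int).tolist()) for v in vs])
E
```

```text
275 [(150, [466, -18, 258]), (152, [466, -15, 251]), (154, [466, -14, 246]), (156, [466, -16, 242]), (158, [465, -17, 237]), (160, [465, -15, 231]), (162, [464, -16, 226]), (164, [471, 94, 167]), (166, [470, 82, 167])]
277 [(150, [471, -15, 256]), (152, [471, -18, 252]), (154, [470, -19, 247]), (156, [470, -17, 242]), (158, [469, -20, 238]), (160, [469, -20, 233]), (162, [469, -22, 229]), (164, [468, -21, 223]), (166, [475, 85, 165])]
304 [(144, [535, -12, 263]), (146, [536, -7, 256]), (148, [535, -8, 252]), (150, [535, -9, 247]), (152, [535, -10, 242]), (154, [534, -10, 237]), (156, [534, -12, 233]), (158, [534, -10, 227]), (160, [534, -9, 221])]
290 [(156, [517, 137, 166]), (158, [515, 124, 166]), (160, [514, 114, 165]), (162, [503, 15, 208]), (164, [501, 2, 208]), (166, [500, -3, 206]), (168, [499, -14, 206]), (170, [506, 56, 164])]
```

Call:
move_arm:
  series:
    - [[0,0.2,-1.0,0,1,0,0.7],[0,0,-1.0,0,0,0,0.7],[0,0,-0.7,0,0,0,0.7],[0,0,-0.5,0,0,0,0.7],[0,0,0,0,0,0,0.7]]

```text
clock: 7.1
eef_pos: [0.5042, -0.0019, 0.1603]
tool_rot: [0.657, 0.754, -0.001, 0.004]
ft_force: [-0.7, 0.5, -0.5]
grip_width: 0.0598
```

Call:
move_arm:
  series:
    - [[-0.3,0,0,0,0,0,0.7],[0,0,0,0,0,0,0.3],[0,0,0,0,0,0,0],[0,0,0,0,0,0,0],[0,0,0,0,0,0,0]]

```text
clock: 7.6
eef_pos: [0.5023, -0.0017, 0.1615]
tool_rot: [0.656, 0.754, 0.001, 0.005]
ft_force: [3.2, -0.5, -2.5]
grip_width: 0.0101
```

Call:
move_arm:
  series:
    - [[0,0,0,0,0,0,0],[0,0,0,0,0,0,0],[0,0,0,0,0,0,0],[0,0,0,0,0,0,0],[0,0,0,0,0,0,0]]

```text
clock: 8.1
eef_pos: [0.5023, -0.0017, 0.1614]
tool_rot: [0.656, 0.754, 0.0, 0.005]
ft_force: [0.9, -0.1, -1.0]
grip_width: 0.0099
```

```bash
python3 - <<'E'
from look import *
p,P=look("s8",box=(110,210,240,360)); print(bot.get_obs()["grip_width"])
E
```

```text
8.15 [ 0.5023 -0.0017  0.1614] [ 0.72  0.63 -0.99]
0.010130633098004703
```

View pics/s8.png

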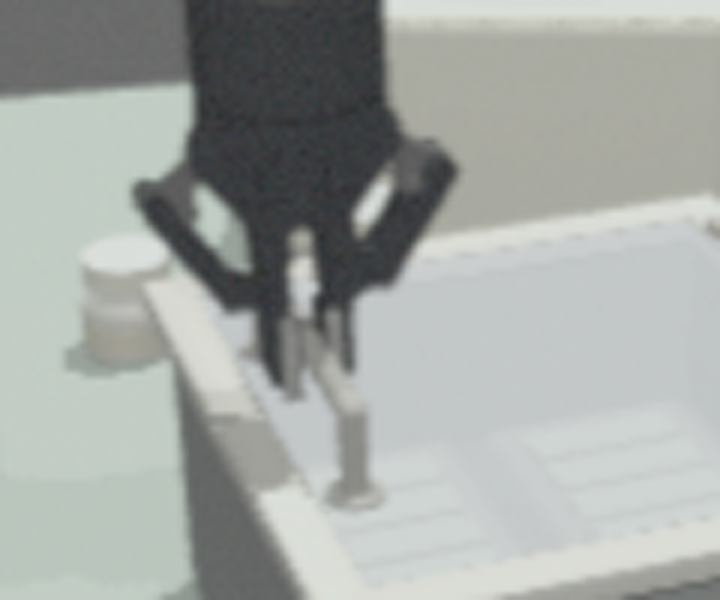

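Call:
move_arm:
  series:
    - [[0,0,0.3,-0.1,0.4,0,0],[0,0,0.3,0,0.3,0,0],[0,0,0.3,0,0.3,0,0],[0,0,0.3,0,0.3,0,0],[0,0,0.3,0,0.3,0,0]]

```text
clock: 8.65
eef_pos: [0.501, -0.0018, 0.1644]
tool_rot: [0.656, 0.754, -0.014, -0.01]
ft_force: [6.2, -0.1, -16.5]
grip_width: 0.0097
```

Call:
move_arm:
  series:
    - [[0,0,0.4,0,0.3,0,0],[0,0,0.4,0,0.2,0,0],[0,0,0.4,0,0.2,0,0],[0,0,0.3,0,0,0,0],[0,0,0.3,0,0,0,0]]

```text
clock: 9.15
eef_pos: [0.5006, -0.0017, 0.1686]
tool_rot: [0.656, 0.754, -0.024, -0.021]
ft_force: [4.3, -0.1, -14.1]
grip_width: 0.0104
```

```bash
python3 - <<'E'
from look import *
p,P=look("s9",box=(110,210,240,360)); print(bot.get_obs()["grip_width"])
E
```

```text
9.2 [ 0.5007 -0.0017  0.1689] [  4.67   0.6  -12.42]
0.009957087141198901
```

View pics/s9.png

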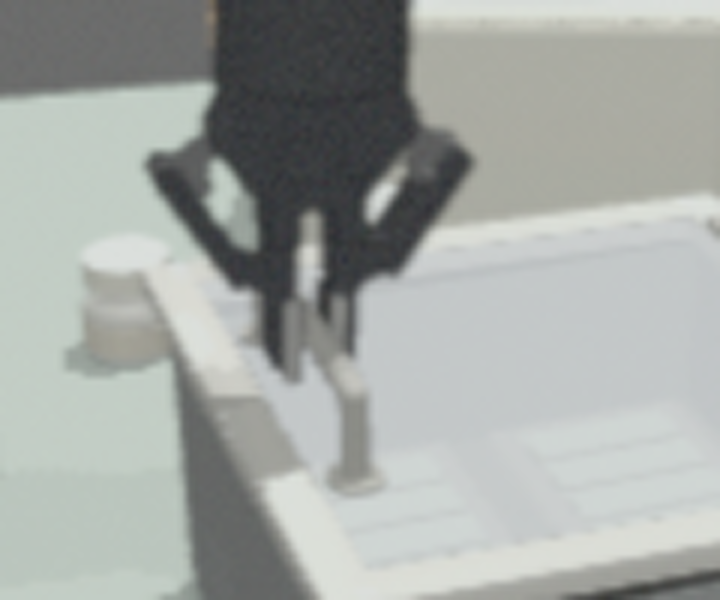

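The lid is past the sticking peak and has risen about 7.5 mm at the handle. It needs about 10 mm more, to a TCP height of about 0.179.

Call:
move_arm:
  series:
    - [[0,0,0.3,0,0,0,0],[0,0,0.3,0,0,0,0],[0,0,0.3,0,0,0,0],[0,0,0.2,0,0,0,0],[0,0,0,0,0,0,0]]

```text
clock: 9.7
eef_pos: [0.5023, -0.0014, 0.1768]
tool_rot: [0.656, 0.754, -0.024, -0.021]
ft_force: [2.8, -0.1, -4.7]
grip_width: 0.01
```

Call:
move_arm:
  series:
    - [[0,0,0.3,0,0,0,0],[0,0,0,0,0,0,0],[0,0,0,0,0,0,0],[0,0,0,0,0,0,0],[0,0,0,0,0,0,0]]

```text
clock: 10.2
eef_pos: [0.5033, -0.0013, 0.1807]
tool_rot: [0.656, 0.754, -0.023, -0.02]
ft_force: [4.9, 0.7, -7.6]
grip_width: 0.0097
```

```bash
python3 - <<'E'
from look import *
p,P=look("s10",box=(110,240,240,400),s=4.5); print(bot.get_obs()["grip_width"]); np.save("P.npy",P)
# lid tilt from depth: rim/lid-top points in desiccator frame
c,s=np.cos(.1475),np.sin(.1475)
X=P-np.array([.612,.0157,0]); lx=c*X[...,0]+s*X[...,1]; ly=-s*X[...,0]+c*X[...,1]
m=(abs(ly)<.158)&(lx>-.16)&(lx<.16)&(P[...,2]>.150)&(P[...,2]<.2)
# right rim
for a in np.arange(-.15,.15,.03):
    k=m&(lx>a)&(lx<a+.03)&(ly<-.132)&(ly>-.15); print(round(a+.015,3),k.sum(),np.median(P[k][:,2]).round(4) if k.any() else None)
E
```

```text
10.25 [ 0.5033 -0.0013  0.1807] [ 4.46  0.34 -6.24]
0.009934936604579439
-0.135 129 0.1844
-0.105 148 0.1818
-0.075 148 0.1788
-0.045 149 0.1754
-0.015 130 0.1735
0.015 134 0.1718
0.045 119 0.1703
0.075 118 0.1698
0.105 104 0.1687
0.135 69 0.1675
```

View pics/s10.png

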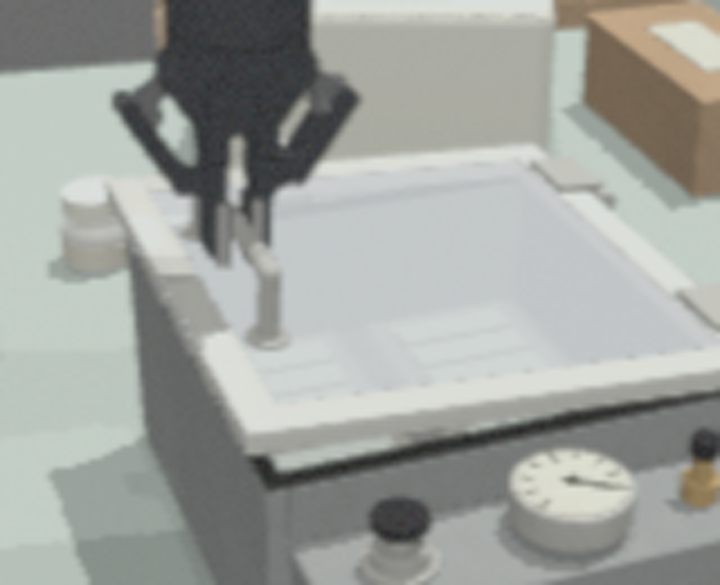

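```bash
python3 - <<'E'
from h import *
from scipy.optimize import brentq
p,d=bot.camera("side"); cv2.imwrite("pics/s11.png",p[:,:,::-1])
a=cv2.cvtColor(cv2.imread("pics/side0.png"),cv2.COLOR_BGR2GRAY);b=cv2.cvtColor(cv2.imread("pics/s11.png"),cv2.COLOR_BGR2GRAY)
yaw=.1475;c,s=np.cos(yaw),np.sin(yaw)
def W(lx,ly,z,th):
    dx,dz=lx-.155,z-.158; X=.155+dx*np.cos(th)+dz*np.sin(th); Z=.158-dx*np.sin(th)+dz*np.cos(th)
    return (.612+c*X-s*ly,.0157+s*X+c*ly,Z)
for n,u,v,h,(lx,ly,z) in (("corner",297,214,7,(-.15,-.15,.16)),("foot",299,190,5,(-.113,-.06,.172)),("rim",330,207,7,(-.07,-.15,.165)),("corner2",297,214,10,(-.15,-.15,.16))):
    t=a[v-h:v+h+1,u-h:u+h+1]; y0=v-30
    S=b[y0-h:v+8+h,u-6-h:u+7+h]
    r=cv2.matchTemplate(S,t,cv2.TM_CCOEFF_NORMED); _,mx,_,(i,j)=cv2.minMaxLoc(r)
    q=r[j-1:j+2,i]; sub=(q[0]-q[2])/(2*(q[0]-2*q[1]+q[2])) if len(q)==3 else 0
    dv=y0+j+sub-v
    f=lambda th:px("side",W(lx,ly,z,th))[1]-px("side",W(lx,ly,z,0))[1]-dv
    th=brentq(f,-.02,.2); print(n,round(mx,3),i-6,round(dv,2),"theta",round(th,4),"front mm",round(305*np.sin(th),1))
print(bot.get_obs()["eef_pos"])
E
```

```text
corner 0.948 0 -8.85 theta 0.0732 front mm 22.3
foot 0.917 1 -7.83 theta 0.0769 front mm 23.4
rim 0.972 5 -6.92 theta 0.0782 front mm 23.8
corner2 0.94 0 -8.5 theta 0.0704 front mm 21.4
[ 0.50327572 -0.00129067  0.18070022]
```

Kinematics gives 22 mm at the front edge, image matching 21–24 mm and rim depth about 19 mm. I'll lower it slightly.

Call:
move_arm:
  series:
    - [[0,0,-0.15,0,0,0,0],[0,0,0,0,0,0,0],[0,0,0,0,0,0,0],[0,0,0,0,0,0,0],[0,0,0,0,0,0,0]]

```text
clock: 10.8
eef_pos: [0.5029, -0.0014, 0.1792]
tool_rot: [0.656, 0.754, -0.023, -0.02]
ft_force: [3.3, 0.8, -5.7]
grip_width: 0.0103
```

Call:
move_arm:
  series:
    - [[0,0,0,0,0,0,0],[0,0,0,0,0,0,0],[0,0,0,0,0,0,0],[0,0,0,0,0,0,0],[0,0,0,0,0,0,0]]

```text
clock: 11.3
eef_pos: [0.5029, -0.0013, 0.1792]
tool_rot: [0.656, 0.754, -0.023, -0.02]
ft_force: [2.6, 0.4, -6.5]
grip_width: 0.0106
```

```bash
python3 - <<'E'
from look import *
p,P=look("t12","top",(0,400,0,640),1.2)
o=bot.get_obs(); print(o["grip_width"])
E
```

```text
11.35 [ 0.5029 -0.0014  0.1792] [ 3.82  0.61 -5.63]
0.01013052440602738
```

View pics/t12.png

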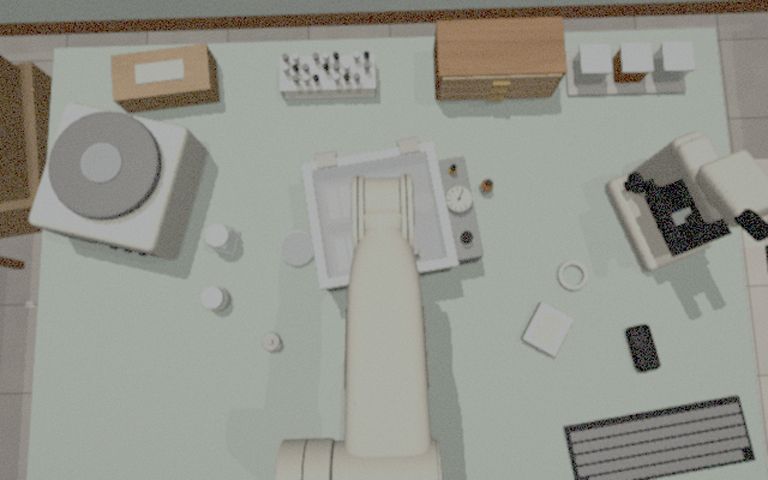

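The dish, oil bottle, cup, coplin jar, counter, slide box and tape are where they were, and the needle at (458,198) still reads zero. I'm handing in.

```bash
python3 -c "
from workcell import bot
print(bot.job_done()); print(bot.get_obs()['eef_pos'])"
```

```text
the job is handed in; nothing more can be done
None
the job is handed in; nothing more can be done
```

The desiccator is vented and the lid is held ajar by about 20 mm at its front edge, still gripped by the handle. I handed the job in at about 11.4 s.

- **Vent:** I pushed the plunger down to its hard stop with about 22 N. The needle turned to the zero mark (about 4.3 rad measured from the picture) and stayed there after the plunger sprang back.
- **Lid:** I gripped the middle of the bow handle and lifted in small steps; the pull read about 16 N while the lid was sticking. It was at about 22 mm, so I lowered it slightly. The handle has risen 17.8 mm, which is about 20.2 mm at the front edge. The grip width stayed at 10 mm and the load at about 6 N, close to the lid's weight.
- **Bystanders:** in the last top picture all seven stand where they were.

**Checks that disagreed:**
- **Opening size:** before the final 1.5 mm lowering, image matching gave 21–24 mm and rim depth about 19 mm, against 22 mm from the arm's position. I did not repeat the image measurements afterwards.
- **Fingertip height:** the shut fingertips sat about 21 mm higher than the reported tool point. I set the pressing and grasp heights from contact and the depth picture instead.

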